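# Slide the coupon carrier under the gauge gate and start the reading

## Task

Push the flat coupon carrier with the fingertips, without picking it up, along the table through the funnel and under the low white bridge until it is fully home against the blue stop; keep it flat on the table, never lifted or tipped. Then press the green start button right down and let it come back up, leaving the carrier home. Do not press the start button before the carrier is home, never press the red button, and leave everything else on the table where it is.

Things in the scene. Friction and masses are not known exactly. Their poses are not given: they have to be found in the camera images.
- gate: the gauge gate, a fixed white bridge. Origin: on the table under the bridge's middle; x level along the passage from the funnel (-x) to the blue stop (+x), y across, z up. Bridge: x -25..+25 mm, y -77..+77, underside 16 and top 46 mm above the table; black sensor on top, 32 mm across, to 70 mm. Passage 114 mm wide (y -57..+57), with 12 mm high dark rails on to the stop.
- gate_stop (a point): middle of the near face of the blue stop bar that ends the passage (gate x +80 mm), at the top of the 20 mm high bar
- gate_mouth (a point): middle of the open end of the funnel, on the table (gate x -61 mm): two dark wings, 12 mm high, narrow the way from 153 mm wide here to 114 mm at the bridge's front (gate x -25 mm)
- carrier: the coupon carrier, a loose flat dark plate with amber face and green coupons: 150 mm long (x), 100 wide (y), 12 thick, 0.3-0.5 kg, upright edges. Origin: centre of underside. Starts flat on the table before the funnel, a little turned and off line, x roughly along the gate's x. Home: leading edge on the blue stop, centre at gate x +5 mm, last 45 mm sticking out before the bridge.
- start_top (a point): the centre of the top of the green start button, 22 mm above the table when up; a round cap 32 mm across in a grey round housing 48 mm across and 12 mm high, fixed to the table. It is pressed straight down, 6 mm, about 5 N at the bottom, and springs back.
- start (a joint): travel of the green start button in m: 0 up, 0.006 fully down
- stop_top (a point): the centre of the top of the red stop button, same size as the green one; not to be pressed
- stop (a joint): travel of the red stop button in m: 0 up, 0.006 fully down
- objective: a small steel microscope objective, 36 mm across, 52 mm tall, standing on its narrow end beside the lane on the side of the gate's +y (bystander, loose; origin: centre of its underside as built)
- jar: a small amber jar, 40 mm across, 60 mm tall, on the side of the gate's -y (bystander, loose; origin: centre of its underside as built)
- tray: a blue divided tray, 100 x 130 x 30 mm, on the table (bystander, loose; origin: centre of its underside as built)
- screwdriver: a blue-handled screwdriver, 170 mm long, 26 mm thick handle, lying on the table (bystander, loose; origin: centre of its underside as built)
- gauge_block: a steel gauge block, 35 x 60 x 30 mm, beside the gate on its +y side (bystander, loose; origin: centre of its underside as built)
Things that resemble listed ones, but are neither listed nor needed, are in the scene too. What is shaped like the part that bears stop_top but purple is not meant.

How it is judged (in metres and radians):
On the way, in this order (a step that is already met when the one before it is completed fails the run):
1. the carrier is slid home against the blue stop under the bridge (x of carrier in the frame of gate between 0.0005 and 0.009 m and y of carrier in the frame of gate between -0.012 and 0.012 m and angle between the x axis of carrier and the x axis of gate, either way round below 0.07 rad and height (world z) of carrier below 0.003 m and angle between carrier's own z axis and vertical below 0.03 rad), for 0.2 s.
2. the green start button is pressed right down (all of step 1 and value of joint start above 0.0045 m).
At the end, for the whole second after the job is handed in: The carrier lies flat and still under the bridge, its leading edge within 4.5 mm of the blue stop, within 4 degrees of square to it and within 12 mm of the middle of the passage; the start button has been pressed (at least 4.5 of its 6 mm) after that and is up again; the red button is up (all of step 1 and linear speed of carrier below 0.01 m/s and value of joint each of start, stop below 0.0015 m); the robot touches nothing.
It fails at once if the carrier is lifted off the table (height (world z) of carrier above 0.005 m).
It fails at once if the carrier is tipped by more than about 4 degrees (angle between carrier's own z axis and vertical above 0.07 rad).
It fails at once if the start button is pressed while the carrier is not home (value of joint start above 0.003 m and not (x of carrier in the frame of gate between 0.0005 and 0.009 m and y of carrier in the frame of gate between -0.012 and 0.012 m and angle between the x axis of carrier and the x axis of gate, either way round below 0.07 rad and height (world z) of carrier below 0.003 m and angle between carrier's own z axis and vertical below 0.03 rad)).
It fails at once if the red stop button is pressed (value of joint stop above 0.003 m).
It fails at once if a bystander is moved or knocked over (distance of any of objective, jar, tray, screwdriver, gauge_block from where it was at the start of the episode above 0.015 m or angle between any of objective, jar, tray, gauge_block's own z axis and vertical above 0.4 rad).
It also fails if it takes over 58 s, if anything falls off the work surface, if the arm or the gripper's body presses on something with over 40 N, if the wrist force passes 120 N, or if a joint passes its speed limit or range.

## Robot

A 6-joint arm with a two-finger parallel gripper is mounted at the origin on the work surface. World frame = base frame: x ahead of the robot, y to its left, z up, the work surface at z = 0. Lengths are in mm, angles in rad, forces in N, time in s.
With the tool pointing down it reaches from about 400 to 925 mm from the base axis. Payload 12.5 kg.
Tool frame: the origin (TCP) lies between the finger pads; the fingertips stand 11 mm ahead of it and the grasp point (between the pads) lies 8 mm behind it; y points along the fingers, x is the direction in which the jaws open and shut, and the axes are right-handed (so a half turn about y gives the same grasp; the last joint's range is limited). The gripper opens to 95 mm and grips with 3 to 60 N. Pads are 20 mm wide; open, the fingers measure 119 mm over their backs; the gripper's body (75 mm by 180 mm) begins 59 mm behind the grasp point.
Start: joints at [-1.32, 0.491, 1.559, -0, 1.092, -0.106], TCP at [218.322, -585.646, 225.661] pointing down, gripper open.
Joint ranges: [-3.1, 3.1], [-0.84, 2.19], [0.05, 2.79], [-1.13, 4.28], [0.06, 2.93], [-2.69, 2.69]. Speed limits (rad/s): [2.22, 2.22, 2.79, 3.14, 3.14, 3.14].

## Interface

Orientations are given as [roll, pitch, yaw] about the fixed x, y, z axes, in that order (R = Rz(yaw) Ry(pitch) Rx(roll)).
In Python, from cell import env gives the robot as it stands.
- The arm moves only by the tool jog_arm, never from a script. Its argument "series" is a list of rows, each an object of numbers: "dx", "dy", "dz": the shift along the world's x, y, z in m; "rx", "ry", "rz": the turn, a rotation vector about the world's x, y, z in degrees; "gripper": the opening, from 0 (shut) to 1 (fully open). A call has 1 to 12 rows; each row shifts and turns the commanded pose from where the row before left it; what a row does not reach is not made up. A row lasts 1/10 s, in which the tool goes at most 50 mm and 8.59 degrees, less where a joint would pass 70% of its speed; a pose out of reach is approached as far as the arm can. A call is refused whole if a number of a shift passes 0.05 or a number of a turn 8.59, either way. A call with a gripper value outside its range is refused whole. The fingers move at their own pace and stop on an object; the grip force is fixed at half the most. Time passes only in rows, so rows that do not move let the fingers close. It gives the time, the measured TCP pose, the force and the opening at its end, in the units of the state.
- env.state(): the state, without advancing time (a new reading comes with each control period).
- env.read_camera(name): name is "side" or "top"; returns the picture (384x512x3 uint8, red, green, blue); there is no depth.
- env.camera_info(name): a dict with "camera_matrix" (3x3 intrinsics, pixels), "R" (3x3) and "t" (3): a world point X has camera coordinates R X + t. Camera axes: x right, y down, z forward; pixel columns grow to the right and rows downward; lengths in mm; the calibration is good to about 2 mm. A picture is of the moment at which its call begins. camera_info takes no time and is no camera call.
- env.job_done(): hands the job in, once; it reports no verdict.
The state is a dict: "t": time; "joints": joint angles; "qvel": joint speeds; "tau": joint torques, N m; "eef_pos": TCP position; "tcp_rot": TCP orientation; "ft_force": force on the tool from outside, world axes, zero at the start; "moment": the same for the moment, N m; "opening": opening from 0.0 (shut) to 1.0 (fully open).
Only numpy, scipy, OpenCV 4.12 (cv2) and the standard library are available. Lean on these libraries where they do the work, as an engineer would, in place of code of your own. Each camera call takes 0.05 s, during which the arm holds its last target.

## Working session

There is one attempt and no reset: what is moved stays moved. The work goes in short steps, Python scripts to look and compute and a tool call to move; the robot and the scene stay as the last step left them, time stands still between calls to the robot, and variables do not carry over. Pictures are saved under pics/ and viewed, and the job is handed in when it is done.

Besides the shell and the picture viewer there is one more tool, called by a JSON object that holds its "op" and its "data". jog_arm: Moves the arm, as the interface text tells. Its arguments: {"type":"object","properties":{"series":{"type":"array"}},"required":["series"]}

```bash
mkdir -p pics; ls
python3 - <<'E'
from cell import env
import cv2,numpy as np
print(env.state())
for n in("top","side"):
    im=env.read_camera(n); cv2.imwrite(f"pics/{n}0.png",im[:,:,::-1]); i=env.camera_info(n); print(n,{k:np.round(v,4).tolist() for k,v in i.items()})
E
```

```text
pics
{'t': 0.0, 'joints': array([-1.31958787e+00,  4.91545767e-01,  1.55946240e+00, -9.92959549e-06,
        1.09171003e+00, -1.05585022e-01]), 'qvel': array([ 0.00013258,  0.00058358, -0.00024521,  0.00024159,  0.00118472,
        0.00192646]), 'tau': array([-3.79644247e-03, -6.12650228e+01, -2.58182573e+01,  6.90938439e-02,
        4.82719636e-02, -8.85131567e-05]), 'eef_pos': array([ 218.26222277, -585.39299065,  225.06585417]), 'tcp_rot': array([-1.57068646e+00,  1.12021159e-03, -1.21399820e+00]), 'ft_force': array([-0.27791671, -0.22857606, -0.68434134]), 'moment': array([ 0.02781528, -0.0109535 , -0.02375448]), 'opening': 0.9987318837274775}
top {'camera_matrix': [[356.9916, 0.0, 253.733], [0.0, 356.9916, 197.4939], [0.0, 0.0, 1.0]], 'R': [[0.013, -0.9999, 0.0105], [-0.9811, -0.0148, -0.193], [0.1931, -0.0078, -0.9812]], 't': [-195.4923, 524.5776, 715.9111]}
side {'camera_matrix': [[414.8561, 0.0, 258.3424], [0.0, 414.8561, 193.5795], [0.0, 0.0, 1.0]], 'R': [[-0.9932, -0.115, -0.0207], [-0.0455, 0.544, -0.8379], [0.1076, -0.8312, -0.5455]], 't': [493.5771, 172.6028, 731.1518]}
```

View pics/top0.png

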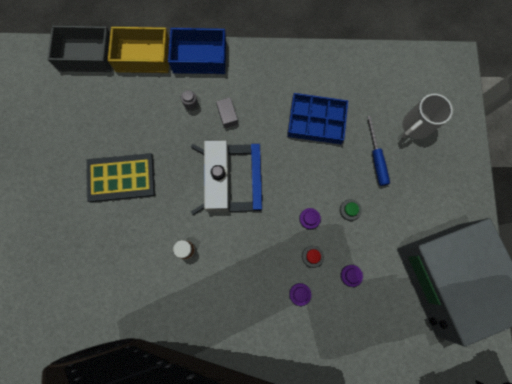

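View pics/side0.png

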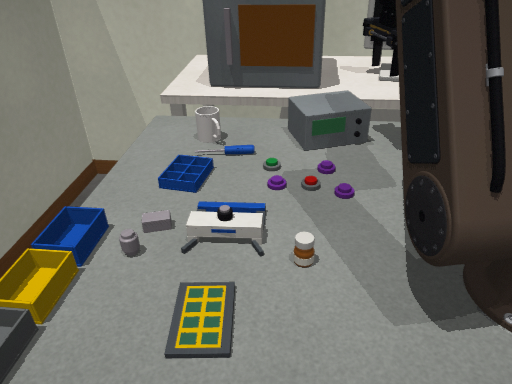

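Run:
```python
import cv2
a=cv2.imread("pics/top0.png")
c=a[120:260,70:270]; cv2.imwrite("pics/c1.png",cv2.resize(c,None,fx=4,fy=4,interpolation=cv2.INTER_CUBIC))
c=a[180:320,270:400]; cv2.imwrite("pics/c2.png",cv2.resize(c,None,fx=4,fy=4,interpolation=cv2.INTER_CUBIC))
a=cv2.imread("pics/side0.png")
c=a[190:270,150:310]; cv2.imwrite("pics/c3.png",cv2.resize(c,None,fx=5,fy=5,interpolation=cv2.INTER_CUBIC))
```

```text
(no output)
```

View pics/c1.png

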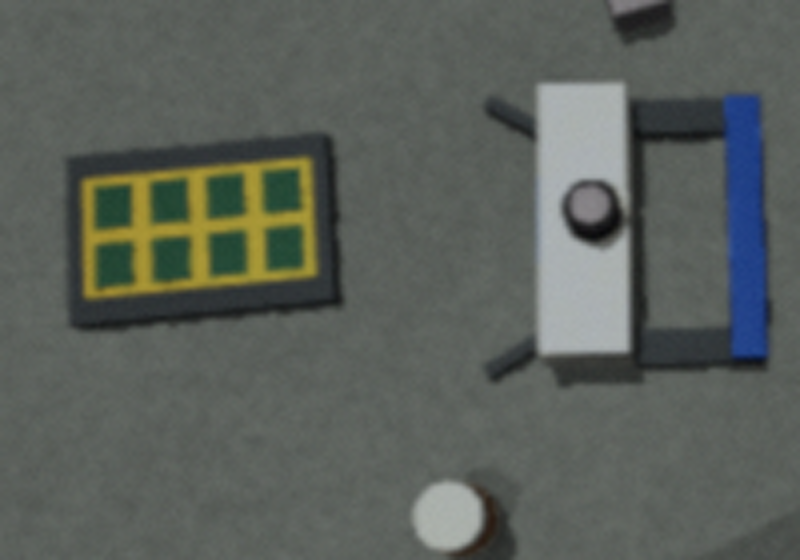

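View pics/c2.png

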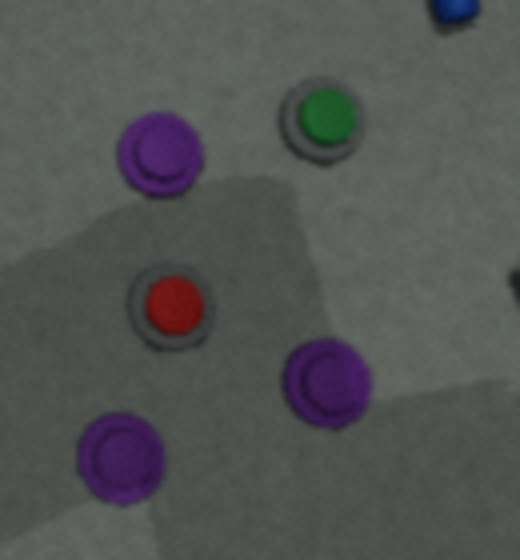

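View pics/c3.png

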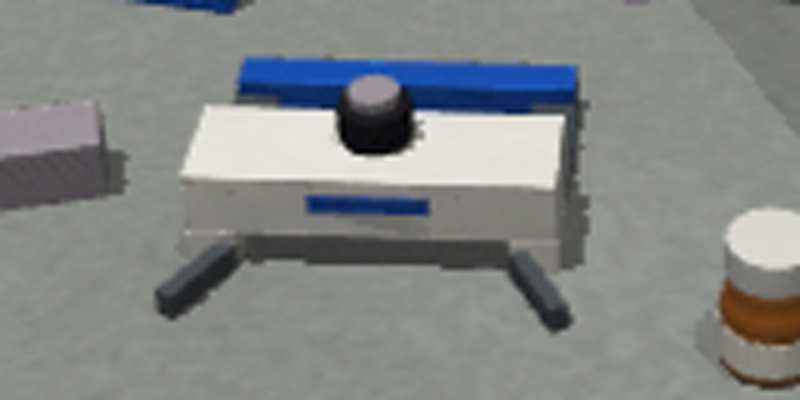

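```bash
cat > h.py <<'E'
import numpy as np
from cell import env
def w(n,p,z):
    i=env.camera_info(n);K,R,t=[np.array(i[k],float) for k in("camera_matrix","R","t")]
    d=R.T@np.linalg.inv(K)@np.array([p[0],p[1],1.]);c=-R.T@t
    return (c+d*(z-c[2])/d[2])
def proj(n,X):
    i=env.camera_info(n);K,R,t=[np.array(i[k],float) for k in("camera_matrix","R","t")]
    u=K@(R@np.array(X)+t);return u[:2]/u[2]
def cr(p,x0,y0,s): return ((p[0]+.5)/s-.5+x0,(p[1]+.5)/s-.5+y0)
E
python3 - <<'E'
from h import *
np.set_printoptions(precision=1,suppress=True)
f=lambda l,z,o,n="top":print(n,*[w(n,cr(p,*o),z)[:2] for p in l])
o=(70,120,4);o2=(270,180,4);o3=(150,190,5)
print("amber");f([(82,180),(311,157),(317,275),(86,298)],12,o)
print("outer");f([(68,158),(328,135),(338,302),(72,327)],12,o)
print("bridge");f([(538,84),(625,83),(631,355),(537,355)],46,o)
print("sensor");f([(592,207)],70,o);f([(377,90)],70,o3,"side")
print("stop");f([(725,97),(733,357)],20,o);f([(240,92),(577,102)],20,o3,"side");f([(246,60),(578,68)],20,o3,"side")
print("wing");f([(492,100),(492,375)],12,o);f([(165,293),(562,315)],12,o3,"side")
print("bridge side");f([(206,105),(566,115),(560,188),(181,178)],46,o3,"side")
print("green, red, jar");f([(328,116),(175,306)],22,o2);f([(448,516)],60,o)
E
```

```text
amber
top [606.4 188.2] [622.3  58.2] [552.7  49.9] [537.4 179. ]
outer
top [619.4 197.6] [635.7  49.3] [537.2  37. ] [520.6 185.2]
bridge
top [656.4 -75.6] [ 657.8 -124.1] [ 503.7 -131.7] [503.  -81.1]
sensor
top [ 579.3 -110.4]
side [ 576.5 -108.7]
stop
top [ 659.8 -180.1] [ 507.7 -186.8]
side [ 654.1 -172.1] [ 502.2 -177.4]
side [ 657.5 -197.5] [ 504.5 -204. ]
wing
top [658.5 -44.4] [496.8 -51.9]
side [654.4 -43. ] [494.6 -44.3]
bridge side
side [ 654.9 -125.2] [ 501.8 -131.2] [498.9 -81.4] [652.2 -74.4]
green, red, jar
top [ 511.2 -407. ] [ 405.4 -319.5]
top [415.8 -40.5]
```

Carrier is at about (579, 118) mm, turned about 4° from the gate and about 10 mm to gate +y. The gate origin is at about (578.5, -103), with its x axis along (0.043, -0.999). The green cap, the one with the grey housing at px (351,209), is at (511, -407). The red one at px (313,256) and the three purple ones are not meant. I'm moving behind the carrier first.

{"op": "jog_arm", "data": {"series": [{"dx": 0.03,"dy": 0.034,"rz": 3,"gripper": 0.6},{"dx": 0.03,"dy": 0.034,"rz": 3,"gripper": 0.6},{"dx": 0.03,"dy": 0.034,"rz": 3,"gripper": 0.6},{"dx": 0.03,"dy": 0.034,"rz": 3,"gripper": 0.6},{"dx": 0.03,"dy": 0.034,"rz": 3,"gripper": 0.6},{"dx": 0.03,"dy": 0.034,"rz": 3,"gripper": 0.6},{"dx": 0.03,"dy": 0.034,"rz": 3,"gripper": 0.6},{"dx": 0.03,"dy": 0.034,"rz": 3,"gripper": 0.6},{"dx": 0.03,"dy": 0.034,"rz": 3,"gripper": 0.6},{"dx": 0.03,"dy": 0.034,"rz": 3,"gripper": 0.6},{"dx": 0.03,"dy": 0.034,"rz": 3,"gripper": 0.6},{"dx": 0.03,"dy": 0.034,"rz": 3,"gripper": 0.6}]}}

```text
$.series[0]: bad value
```

{"op": "jog_arm", "data": {"series": [{"dy": 0.034,"rz": 3},{"dy": 0.034,"rz": 3},{"dy": 0.034,"rz": 3},{"dy": 0.034,"rz": 3},{"dy": 0.034,"rz": 3},{"dy": 0.034,"rz": 3},{"dy": 0.034,"rz": 3},{"dy": 0.034,"rz": 3},{"dy": 0.034,"rz": 3},{"dy": 0.034,"rz": 3},{"dy": 0.034,"rz": 3},{"dy": 0.034,"rz": 3}]}}

```text
$.series[0]: bad value
```

{"op": "jog_arm", "data": {"series": [{},{}]}}

```text
$.series[0]: bad value
```

{"op": "jog_arm", "data": {"series": [{"dx": 0.03,"dy": 0.034,"dz": 0,"rx": 0,"ry": 0,"rz": 3,"gripper": 0.6}]}}

```text
t: 0.2
eef_pos: [246.4, -553.7, 224.8]
tcp_rot: [-1.571, -0.0, -1.165]
ft_force: [1.3, -0.7, -0.1]
opening: 0.959
```

All seven keys are needed in each row.

{"op": "jog_arm", "data": {"series": [{"dx": 0.03,"dy": 0.034,"dz": 0,"rx": 0,"ry": 0,"rz": 3,"gripper": 0.6},{"dx": 0.03,"dy": 0.034,"dz": 0,"rx": 0,"ry": 0,"rz": 3,"gripper": 0.6},{"dx": 0.03,"dy": 0.034,"dz": 0,"rx": 0,"ry": 0,"rz": 3,"gripper": 0.6},{"dx": 0.03,"dy": 0.034,"dz": 0,"rx": 0,"ry": 0,"rz": 3,"gripper": 0.6},{"dx": 0.03,"dy": 0.034,"dz": 0,"rx": 0,"ry": 0,"rz": 3,"gripper": 0.6},{"dx": 0.03,"dy": 0.034,"dz": 0,"rx": 0,"ry": 0,"rz": 3,"gripper": 0.6},{"dx": 0.03,"dy": 0.034,"dz": 0,"rx": 0,"ry": 0,"rz": 3,"gripper": 0.6},{"dx": 0.03,"dy": 0.034,"dz": 0,"rx": 0,"ry": 0,"rz": 3,"gripper": 0.6},{"dx": 0.03,"dy": 0.034,"dz": 0,"rx": 0,"ry": 0,"rz": 3,"gripper": 0.6},{"dx": 0.03,"dy": 0.034,"dz": 0,"rx": 0,"ry": 0,"rz": 3,"gripper": 0.6},{"dx": 0.03,"dy": 0.034,"dz": 0,"rx": 0,"ry": 0,"rz": 3,"gripper": 0.6}]}}

```text
t: 1.3
eef_pos: [579.3, -175.9, 225.4]
tcp_rot: [-1.571, 0.0, -0.583]
ft_force: [1.0, -1.1, 0.2]
opening: 0.601
```

{"op": "jog_arm", "data": {"series": [{"dx": 0,"dy": 0.034,"dz": 0,"rx": 0,"ry": 0,"rz": 3,"gripper": 0.6},{"dx": 0,"dy": 0.034,"dz": 0,"rx": 0,"ry": 0,"rz": 3,"gripper": 0.6},{"dx": 0,"dy": 0.034,"dz": 0,"rx": 0,"ry": 0,"rz": 3,"gripper": 0.6},{"dx": 0,"dy": 0.034,"dz": 0,"rx": 0,"ry": 0,"rz": 3,"gripper": 0.6},{"dx": 0,"dy": 0.034,"dz": 0,"rx": 0,"ry": 0,"rz": 3,"gripper": 0.6},{"dx": 0,"dy": 0.034,"dz": 0,"rx": 0,"ry": 0,"rz": 3,"gripper": 0.6},{"dx": 0,"dy": 0.034,"dz": 0,"rx": 0,"ry": 0,"rz": 3,"gripper": 0.6},{"dx": 0,"dy": 0.034,"dz": 0,"rx": 0,"ry": 0,"rz": 3,"gripper": 0.6},{"dx": 0,"dy": 0.034,"dz": 0,"rx": 0,"ry": 0,"rz": 3,"gripper": 0.6},{"dx": 0,"dy": 0.034,"dz": 0,"rx": 0,"ry": 0,"rz": 3,"gripper": 0.6},{"dx": 0,"dy": 0.034,"dz": 0,"rx": 0,"ry": 0,"rz": 3,"gripper": 0.6},{"dx": 0,"dy": 0.034,"dz": 0,"rx": 0,"ry": 0,"rz": 3,"gripper": 0.6}]}}

```text
t: 2.5
eef_pos: [578.0, 231.7, 225.4]
tcp_rot: [-1.571, 0.0, 0.045]
ft_force: [-0.6, -0.4, -0.1]
opening: 0.598
```

{"op": "jog_arm", "data": {"series": [{"dx": 0,"dy": 0,"dz": 0,"rx": 0,"ry": 0,"rz": 0,"gripper": 0.6},{"dx": 0,"dy": 0,"dz": 0,"rx": 0,"ry": 0,"rz": 0,"gripper": 0.6}]}}

```text
t: 2.7
eef_pos: [578.0, 230.7, 225.2]
tcp_rot: [-1.571, 0.001, 0.044]
ft_force: [-0.2, -0.2, 0.1]
opening: 0.598
```

{"op": "jog_arm", "data": {"series": [{"dx": -0.003,"dy": 0,"dz": -0.05,"rx": 0,"ry": 0,"rz": 0,"gripper": 0.6},{"dx": 0,"dy": 0,"dz": -0.05,"rx": 0,"ry": 0,"rz": 0,"gripper": 0.6},{"dx": 0,"dy": 0,"dz": -0.05,"rx": 0,"ry": 0,"rz": 0,"gripper": 0.6},{"dx": 0,"dy": 0,"dz": -0.03,"rx": 0,"ry": 0,"rz": 0,"gripper": 0.6},{"dx": 0,"dy": 0,"dz": -0.02,"rx": 0,"ry": 0,"rz": 0,"gripper": 0.6},{"dx": 0,"dy": 0,"dz": -0.009,"rx": 0,"ry": 0,"rz": 0,"gripper": 0.6},{"dx": 0,"dy": 0,"dz": 0,"rx": 0,"ry": 0,"rz": 0,"gripper": 0.6}]}}

```text
t: 3.4
eef_pos: [575.1, 229.4, 16.0]
tcp_rot: [-1.571, 0.002, 0.041]
ft_force: [0.0, 0.3, 0.2]
opening: 0.597
```

Run:
```python
from h import *
import cv2
a=env.read_camera("side")[:,:,::-1];cv2.imwrite("pics/s1.png",a)
a=env.read_camera("top")[:,:,::-1];cv2.imwrite("pics/t1.png",a)
print(env.state()['ft_force'],env.state()['eef_pos'])
```

```text
[ 0.01745042 -0.57751177  0.64902387] [575.90033252 229.99774869  17.75479972]
```

View pics/s1.png

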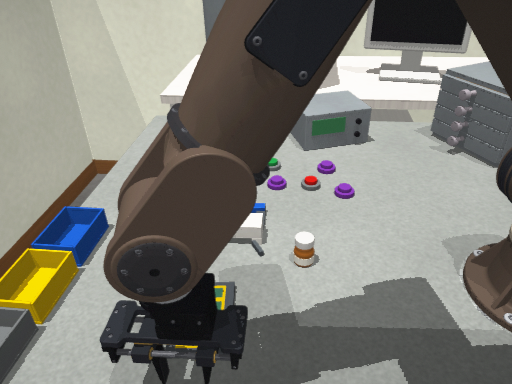

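View pics/t1.png

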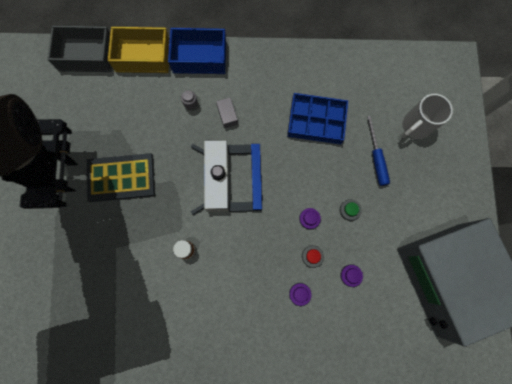

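{"op": "jog_arm", "data": {"series": [{"dx": 0,"dy": -0.01,"dz": -0.002,"rx": 0,"ry": 0,"rz": 0,"gripper": 0.6},{"dx": 0,"dy": -0.006,"dz": 0,"rx": 0,"ry": 0,"rz": 0,"gripper": 0.6},{"dx": 0,"dy": -0.005,"dz": 0,"rx": 0,"ry": 0,"rz": 0,"gripper": 0.6},{"dx": 0,"dy": -0.005,"dz": 0,"rx": 0,"ry": 0,"rz": 0,"gripper": 0.6},{"dx": 0,"dy": -0.005,"dz": 0,"rx": 0,"ry": 0,"rz": 0,"gripper": 0.6},{"dx": 0,"dy": -0.005,"dz": 0,"rx": 0,"ry": 0,"rz": 0,"gripper": 0.6},{"dx": 0,"dy": -0.005,"dz": 0,"rx": 0,"ry": 0,"rz": 0,"gripper": 0.6},{"dx": 0,"dy": -0.005,"dz": 0,"rx": 0,"ry": 0,"rz": 0,"gripper": 0.6},{"dx": 0,"dy": -0.005,"dz": 0,"rx": 0,"ry": 0,"rz": 0,"gripper": 0.6}]}}

```text
t: 4.4
eef_pos: [575.5, 179.4, 15.1]
tcp_rot: [-1.57, -0.001, 0.043]
ft_force: [0.0, 6.0, 4.3]
opening: 0.601
```

Run:
```python
from h import *
import cv2
a=env.read_camera("top")[:,:,::-1];cv2.imwrite("pics/t2.png",cv2.resize(a[120:260,50:270],None,fx=3.6,fy=3.6,interpolation=cv2.INTER_CUBIC))
print(env.state()['ft_force'],env.state()['eef_pos'])
```

```text
[0.75561302 2.95667356 2.43385172] [575.53876244 178.75667062  15.06442963]
```

View pics/t2.png

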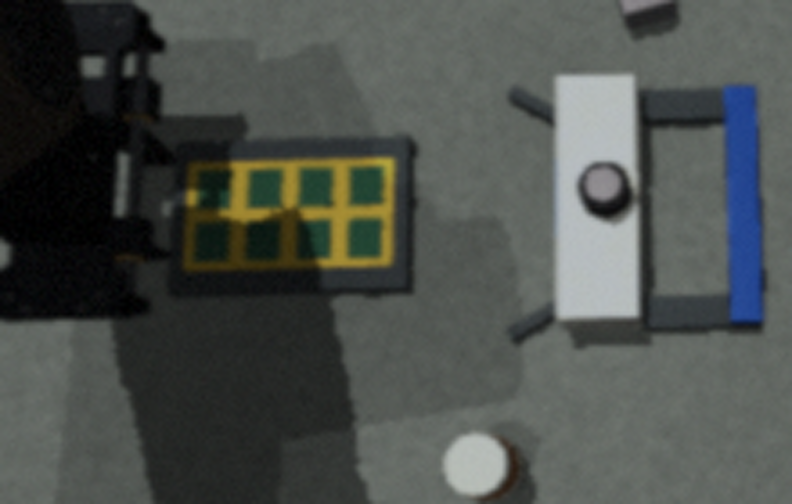

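Run:
```python
from h import *
np.set_printoptions(precision=1,suppress=True)
P=np.array([w("top",cr(p,50,120,3.6),12)[:2] for p in [(190,160),(394,158),(391,270),(185,270)]])
print(P,P.mean(0)); d=(P[1]-P[0]+P[2]-P[3]);print(d[0]/-d[1])
g=P.mean(0)-[578.5,-103];print("gx",g@[.043,-.999],"gy",g@[.999,.043])
```

```text
[[608.2 160.3]
 [611.6  30.5]
 [538.5  27.7]
 [536.5 156.6]] [573.7  93.8]
0.020770718469802187
gx -196.80068919512868 gy 3.660399750849044
```

{"op": "jog_arm", "data": {"series": [{"dx": 0.0002,"dy": -0.005,"dz": 0,"rx": 0,"ry": 0,"rz": 0,"gripper": 0.6},{"dx": 0.0002,"dy": -0.009,"dz": 0,"rx": 0,"ry": 0,"rz": 0,"gripper": 0.6},{"dx": 0.0002,"dy": -0.009,"dz": 0,"rx": 0,"ry": 0,"rz": 0,"gripper": 0.6},{"dx": 0.0002,"dy": -0.009,"dz": 0,"rx": 0,"ry": 0,"rz": 0,"gripper": 0.6},{"dx": 0.0002,"dy": -0.009,"dz": 0,"rx": 0,"ry": 0,"rz": 0,"gripper": 0.6},{"dx": 0.0002,"dy": -0.009,"dz": 0,"rx": 0,"ry": 0,"rz": 0,"gripper": 0.6},{"dx": 0.0002,"dy": -0.009,"dz": 0,"rx": 0,"ry": 0,"rz": 0,"gripper": 0.6},{"dx": 0.0002,"dy": -0.009,"dz": 0,"rx": 0,"ry": 0,"rz": 0,"gripper": 0.6},{"dx": 0.0002,"dy": -0.009,"dz": 0,"rx": 0,"ry": 0,"rz": 0,"gripper": 0.6},{"dx": 0.0002,"dy": -0.009,"dz": 0,"rx": 0,"ry": 0,"rz": 0,"gripper": 0.6},{"dx": 0.0002,"dy": -0.009,"dz": 0,"rx": 0,"ry": 0,"rz": 0,"gripper": 0.6},{"dx": 0.0002,"dy": -0.005,"dz": 0,"rx": 0,"ry": 0,"rz": 0,"gripper": 0.6}]}}

```text
t: 5.65
eef_pos: [577.6, 79.1, 14.9]
tcp_rot: [-1.57, 0.0, 0.042]
ft_force: [-0.4, 5.8, 3.7]
opening: 0.598
```

Run:
```python
from h import *
import cv2
a=env.read_camera("top")[:,:,::-1];cv2.imwrite("pics/t3.png",cv2.resize(a[120:260,90:290],None,fx=4,fy=4,interpolation=cv2.INTER_CUBIC))
print(env.state()['ft_force'],env.state()['eef_pos'])
```

```text
[0.36285631 0.97820993 0.73141482] [577.58070981  78.58862623  14.86862068]
```

View pics/t3.png

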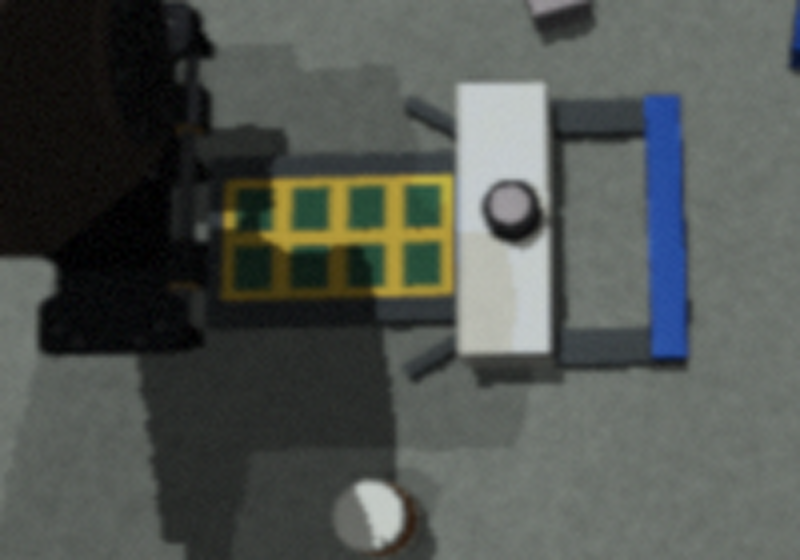

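Run:
```python
from h import *
np.set_printoptions(precision=1,suppress=True)
P=np.array([w("top",cr(p,90,120,4),12)[:2] for p in [(224,180),(453,175),(452,297),(221,301)]])
print(P,P.mean(0)); d=(P[1]-P[0]+P[2]-P[3]);print(d[0]/-d[1])
G=lambda X:((X-[578.5,-103])@[.043,-.999],(X-[578.5,-103])@[.999,.043])
print(G(P.mean(0)))
for p in [(410,103),(410,375),(600,137),(600,329)]:print(G(w("top",cr(p,90,120,4),12)[:2]))
```

```text
[[608.5  61.2]
 [613.6 -70.1]
 [541.8 -72.5]
 [537.5  57.9]] [575.3  -5.9]
0.03590056135858833
(np.float64(-97.1637040581786), np.float64(1.0054936186151529))
(np.float64(-56.20709637292364), np.float64(80.66390439103891))
(np.float64(-55.69036763822124), np.float64(-79.37699728120454))
(np.float64(53.84741792052549), np.float64(57.06343827503795))
(np.float64(51.31307818332097), np.float64(-56.15781195975278))
```

{"op": "jog_arm", "data": {"series": [{"dx": 0.0002,"dy": -0.005,"dz": 0,"rx": 0,"ry": 0,"rz": 0,"gripper": 0.6},{"dx": 0.0003,"dy": -0.008,"dz": 0,"rx": 0,"ry": 0,"rz": 0,"gripper": 0.6},{"dx": 0.0003,"dy": -0.008,"dz": 0,"rx": 0,"ry": 0,"rz": 0,"gripper": 0.6},{"dx": 0.0003,"dy": -0.008,"dz": 0,"rx": 0,"ry": 0,"rz": 0,"gripper": 0.6},{"dx": 0.0003,"dy": -0.008,"dz": 0,"rx": 0,"ry": 0,"rz": 0,"gripper": 0.6},{"dx": 0.0003,"dy": -0.008,"dz": 0,"rx": 0,"ry": 0,"rz": 0,"gripper": 0.6},{"dx": 0.0003,"dy": -0.008,"dz": 0,"rx": 0,"ry": 0,"rz": 0,"gripper": 0.6},{"dx": 0.0003,"dy": -0.008,"dz": 0,"rx": 0,"ry": 0,"rz": 0,"gripper": 0.6},{"dx": 0.0003,"dy": -0.008,"dz": 0,"rx": 0,"ry": 0,"rz": 0,"gripper": 0.6},{"dx": 0.0003,"dy": -0.008,"dz": 0,"rx": 0,"ry": 0,"rz": 0,"gripper": 0.6},{"dx": 0.0003,"dy": -0.008,"dz": 0,"rx": 0,"ry": 0,"rz": 0,"gripper": 0.6},{"dx": 0.0002,"dy": -0.004,"dz": 0,"rx": 0,"ry": 0,"rz": 0,"gripper": 0.6}]}}

```text
t: 6.9
eef_pos: [580.8, -9.8, 14.8]
tcp_rot: [-1.57, 0.001, 0.042]
ft_force: [0.1, 5.7, 4.9]
opening: 0.6
```

{"op": "jog_arm", "data": {"series": [{"dx": 0,"dy": -0.002,"dz": 0,"rx": 0,"ry": 0,"rz": 0,"gripper": 0.6},{"dx": 0,"dy": -0.002,"dz": 0,"rx": 0,"ry": 0,"rz": 0,"gripper": 0.6},{"dx": 0,"dy": -0.002,"dz": 0,"rx": 0,"ry": 0,"rz": 0,"gripper": 0.6}]}}

```text
t: 7.2
eef_pos: [580.9, -15.3, 14.8]
tcp_rot: [-1.57, 0.0, 0.043]
ft_force: [-0.1, 6.2, 4.5]
opening: 0.602
```

Now small steps, watching the force for the stop.

{"op": "jog_arm", "data": {"series": [{"dx": 0,"dy": -0.0015,"dz": 0,"rx": 0,"ry": 0,"rz": 0,"gripper": 0.6},{"dx": 0,"dy": -0.0015,"dz": 0,"rx": 0,"ry": 0,"rz": 0,"gripper": 0.6},{"dx": 0,"dy": -0.001,"dz": 0,"rx": 0,"ry": 0,"rz": 0,"gripper": 0.6}]}}

```text
t: 7.5
eef_pos: [580.9, -19.3, 14.8]
tcp_rot: [-1.57, 0.001, 0.043]
ft_force: [0.4, 5.7, 4.5]
opening: 0.604
```

{"op": "jog_arm", "data": {"series": [{"dx": 0,"dy": -0.001,"dz": 0,"rx": 0,"ry": 0,"rz": 0,"gripper": 0.6}]}}

```text
t: 7.6
eef_pos: [580.9, -20.2, 14.8]
tcp_rot: [-1.57, 0.001, 0.043]
ft_force: [-0.2, 5.3, 5.0]
opening: 0.602
```

{"op": "jog_arm", "data": {"series": [{"dx": 0,"dy": -0.001,"dz": 0,"rx": 0,"ry": 0,"rz": 0,"gripper": 0.6}]}}

```text
t: 7.7
eef_pos: [580.8, -21.2, 14.8]
tcp_rot: [-1.57, 0.001, 0.043]
ft_force: [0.7, 6.8, 4.8]
opening: 0.6
```

{"op": "jog_arm", "data": {"series": [{"dx": 0,"dy": -0.001,"dz": 0,"rx": 0,"ry": 0,"rz": 0,"gripper": 0.6}]}}

```text
t: 7.8
eef_pos: [580.8, -22.2, 14.8]
tcp_rot: [-1.57, 0.001, 0.043]
ft_force: [-0.2, 6.5, 4.8]
opening: 0.6
```

{"op": "jog_arm", "data": {"series": [{"dx": 0,"dy": -0.001,"dz": 0,"rx": 0,"ry": 0,"rz": 0,"gripper": 0.6}]}}

```text
t: 7.9
eef_pos: [580.8, -22.8, 14.8]
tcp_rot: [-1.57, 0.001, 0.042]
ft_force: [1.2, 15.6, 4.5]
opening: 0.598
```

{"op": "jog_arm", "data": {"series": [{"dx": 0,"dy": -0.001,"dz": 0,"rx": 0,"ry": 0,"rz": 0,"gripper": 0.6}]}}

```text
t: 8.0
eef_pos: [580.8, -23.0, 14.8]
tcp_rot: [-1.569, 0.001, 0.042]
ft_force: [1.8, 22.1, 5.2]
opening: 0.598
```

{"op": "jog_arm", "data": {"series": [{"dx": 0,"dy": -0.001,"dz": 0,"rx": 0,"ry": 0,"rz": 0,"gripper": 0.6}]}}

```text
t: 8.1
eef_pos: [580.8, -23.2, 14.8]
tcp_rot: [-1.568, 0.001, 0.042]
ft_force: [2.4, 29.9, 5.9]
opening: 0.601
```

Run:
```python
from h import *
import cv2
a=env.read_camera("top")[:,:,::-1];cv2.imwrite("pics/t4.png",cv2.resize(a[130:230,160:280],None,fx=6,fy=6,interpolation=cv2.INTER_CUBIC))
print(env.state()['ft_force'],env.state()['eef_pos'])
```

```text
[ 1.8883528  25.09905214  5.49415131] [580.84263089 -23.07149184  14.78419031]
```

View pics/t4.png

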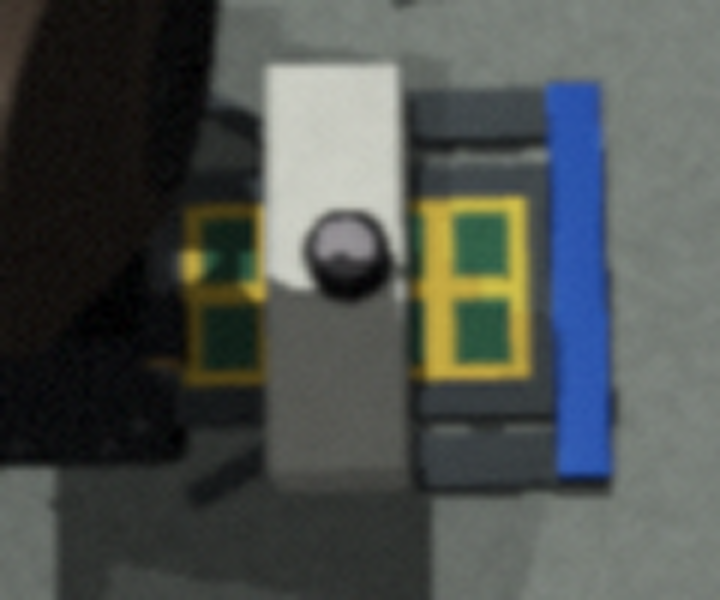

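Carrier is home: force rose sharply at y = -23 as predicted, and the leading edge is on the blue bar at px (252,165–200) of the full picture, square and between the rails. I'll back off, lift and go over the green button with the fingers shut.

{"op": "jog_arm", "data": {"series": [{"dx": 0,"dy": 0.003,"dz": 0,"rx": 0,"ry": 0,"rz": 0,"gripper": 0.6},{"dx": 0,"dy": 0.01,"dz": 0,"rx": 0,"ry": 0,"rz": 0,"gripper": 0.6},{"dx": 0,"dy": 0.02,"dz": 0,"rx": 0,"ry": 0,"rz": 0,"gripper": 0.6},{"dx": 0,"dy": 0.01,"dz": 0.02,"rx": 0,"ry": 0,"rz": 0,"gripper": 0.6},{"dx": 0,"dy": 0,"dz": 0.04,"rx": 0,"ry": 0,"rz": 0,"gripper": 0.6},{"dx": 0,"dy": 0,"dz": 0.04,"rx": 0,"ry": 0,"rz": 0,"gripper": 0},{"dx": 0,"dy": 0,"dz": 0.04,"rx": 0,"ry": 0,"rz": 0,"gripper": 0},{"dx": 0,"dy": 0,"dz": 0.01,"rx": 0,"ry": 0,"rz": 0,"gripper": 0}]}}

```text
t: 8.95
eef_pos: [582.2, 17.5, 168.7]
tcp_rot: [-1.572, -0.005, 0.043]
ft_force: [0.6, -0.5, 0.5]
opening: 0.406
```

{"op": "jog_arm", "data": {"series": [{"dx": -0.006,"dy": -0.036,"dz": 0,"rx": 0,"ry": 0,"rz": 0,"gripper": 0},{"dx": -0.006,"dy": -0.036,"dz": 0,"rx": 0,"ry": 0,"rz": 0,"gripper": 0},{"dx": -0.006,"dy": -0.036,"dz": 0,"rx": 0,"ry": 0,"rz": 0,"gripper": 0},{"dx": -0.006,"dy": -0.036,"dz": 0,"rx": 0,"ry": 0,"rz": 0,"gripper": 0},{"dx": -0.006,"dy": -0.036,"dz": 0,"rx": 0,"ry": 0,"rz": 0,"gripper": 0},{"dx": -0.006,"dy": -0.036,"dz": 0,"rx": 0,"ry": 0,"rz": 0,"gripper": 0},{"dx": -0.006,"dy": -0.036,"dz": 0,"rx": 0,"ry": 0,"rz": 0,"gripper": 0},{"dx": -0.006,"dy": -0.036,"dz": 0,"rx": 0,"ry": 0,"rz": 0,"gripper": 0},{"dx": -0.006,"dy": -0.036,"dz": 0,"rx": 0,"ry": 0,"rz": 0,"gripper": 0},{"dx": -0.006,"dy": -0.036,"dz": 0,"rx": 0,"ry": 0,"rz": 0,"gripper": 0},{"dx": -0.006,"dy": -0.036,"dz": 0,"rx": 0,"ry": 0,"rz": 0,"gripper": 0},{"dx": -0.004,"dy": -0.028,"dz": 0,"rx": 0,"ry": 0,"rz": 0,"gripper": 0}]}}

```text
t: 10.15
eef_pos: [510.2, -408.4, 163.6]
tcp_rot: [-1.57, 0.001, 0.042]
ft_force: [1.0, -0.1, 0.1]
opening: 0.0
```

{"op": "jog_arm", "data": {"series": [{"dx": 0,"dy": 0,"dz": 0,"rx": 0,"ry": 0,"rz": 0,"gripper": 0},{"dx": 0,"dy": 0,"dz": 0,"rx": 0,"ry": 0,"rz": 0,"gripper": 0}]}}

```text
t: 10.35
eef_pos: [510.6, -406.4, 163.6]
tcp_rot: [-1.569, 0.001, 0.042]
ft_force: [0.6, 0.7, -0.3]
opening: 0.003
```

Run:
```python
from h import *
import cv2
a=env.read_camera("side")[:,:,::-1];cv2.imwrite("pics/s5.png",a)
a=env.read_camera("top")[:,:,::-1];cv2.imwrite("pics/t5.png",a)
cv2.imwrite("pics/t5c.png",cv2.resize(a[130:230,160:280],None,fx=6,fy=6,interpolation=cv2.INTER_CUBIC))
print(env.state()['ft_force'],env.state()['eef_pos'])
```

```text
[-0.60654927  0.06813953 -0.03290081] [ 511.16602605 -405.49047097  164.20964085]
```

View pics/s5.png

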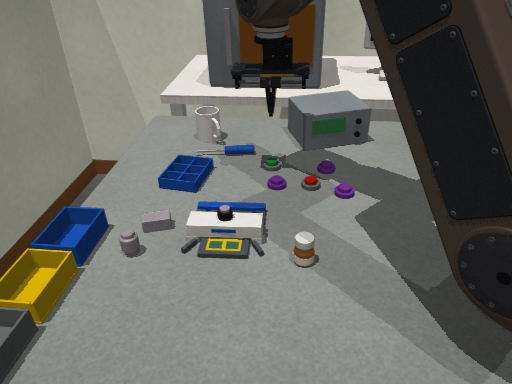

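View pics/t5.png

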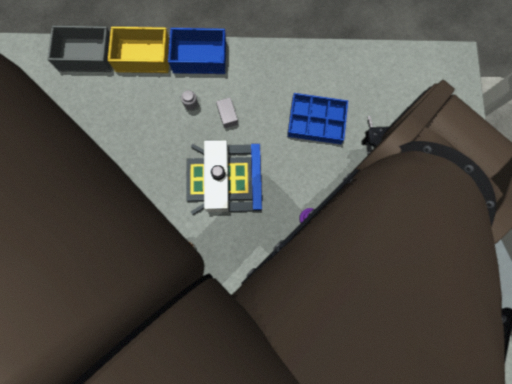

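View pics/t5c.png

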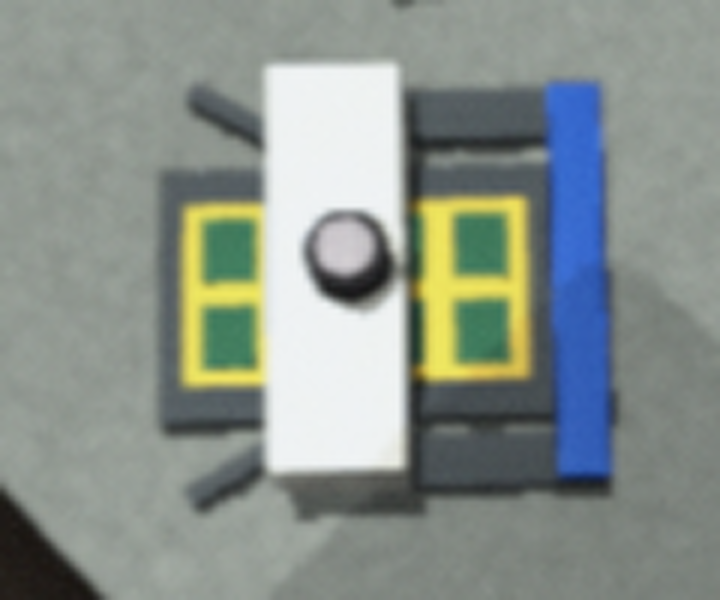

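The carrier stays home with nothing touching it. I'll cross-check the green cap in the side picture and look at the arm's height above it.

Run:
```python
from h import *
import cv2
a=cv2.imread("pics/s5.png")
cv2.imwrite("pics/s5c.png",cv2.resize(a[60:200,210:350],None,fx=4,fy=4,interpolation=cv2.INTER_CUBIC))
a=cv2.imread("pics/side0.png")
cv2.imwrite("pics/s0c.png",cv2.resize(a[140:200,240:340],None,fx=6,fy=6,interpolation=cv2.INTER_CUBIC))
print(proj("side",(511,-407,22)))
```

```text
[270.42814881 159.83346257]
```

View pics/s0c.png

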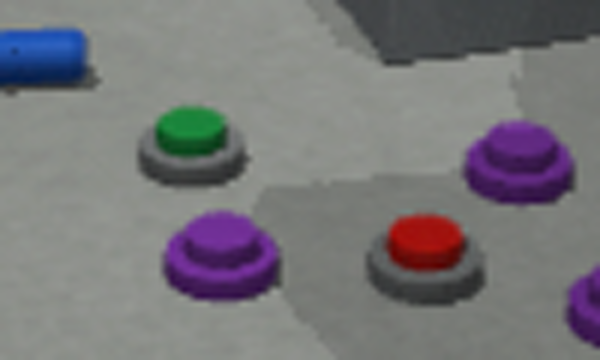

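Side view agrees: the cap is at px (271.8,160.3), predicted (270.4,159.8). Descending.

{"op": "jog_arm", "data": {"series": [{"dx": -0.001,"dy": -0.001,"dz": -0.04,"rx": 0,"ry": 0,"rz": 0,"gripper": 0},{"dx": 0,"dy": 0,"dz": -0.04,"rx": 0,"ry": 0,"rz": 0,"gripper": 0},{"dx": 0,"dy": 0,"dz": -0.03,"rx": 0,"ry": 0,"rz": 0,"gripper": 0},{"dx": 0,"dy": 0,"dz": -0.012,"rx": 0,"ry": 0,"rz": 0,"gripper": 0},{"dx": 0,"dy": 0,"dz": 0,"rx": 0,"ry": 0,"rz": 0,"gripper": 0},{"dx": 0,"dy": 0,"dz": 0,"rx": 0,"ry": 0,"rz": 0,"gripper": 0}]}}

```text
t: 11.05
eef_pos: [510.9, -407.6, 44.0]
tcp_rot: [-1.572, -0.001, 0.043]
ft_force: [-0.3, 0.4, 0.1]
opening: 0.005
```

Run:
```python
from h import *
import cv2
a=env.read_camera("side")[:,:,::-1]
cv2.imwrite("pics/s6c.png",cv2.resize(a[100:200,210:350],None,fx=5,fy=5,interpolation=cv2.INTER_CUBIC))
print(env.state()['ft_force'],env.state()['eef_pos'])
```

```text
[-0.44246636 -0.30139971  0.23690037] [ 510.87940447 -407.93081658   44.45695591]
```

View pics/s6c.png

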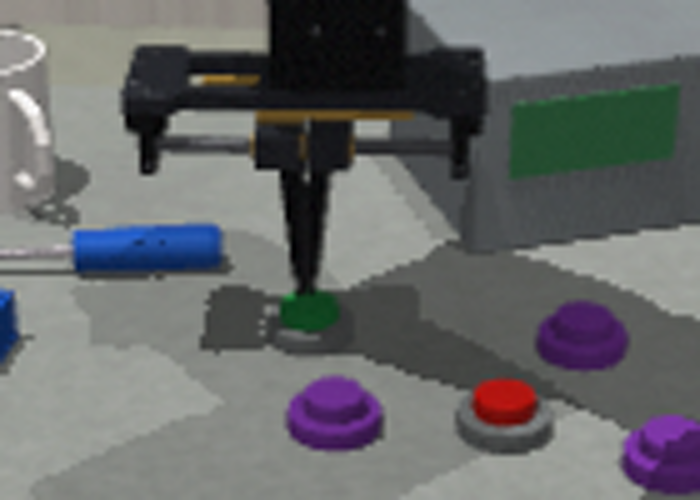

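Tips are centred just above the green cap (crop px 308,295). Pressing.

{"op": "jog_arm", "data": {"series": [{"dx": 0,"dy": 0,"dz": -0.006,"rx": 0,"ry": 0,"rz": 0,"gripper": 0},{"dx": 0,"dy": 0,"dz": -0.004,"rx": 0,"ry": 0,"rz": 0,"gripper": 0},{"dx": 0,"dy": 0,"dz": -0.002,"rx": 0,"ry": 0,"rz": 0,"gripper": 0},{"dx": 0,"dy": 0,"dz": -0.002,"rx": 0,"ry": 0,"rz": 0,"gripper": 0}]}}

```text
t: 11.5
eef_pos: [510.3, -407.8, 29.0]
tcp_rot: [-1.571, -0.001, 0.042]
ft_force: [0.3, -0.5, 4.1]
opening: 0.006
```

{"op": "jog_arm", "data": {"series": [{"dx": 0,"dy": 0,"dz": -0.002,"rx": 0,"ry": 0,"rz": 0,"gripper": 0},{"dx": 0,"dy": 0,"dz": -0.001,"rx": 0,"ry": 0,"rz": 0,"gripper": 0}]}}

```text
t: 11.7
eef_pos: [510.4, -407.9, 27.0]
tcp_rot: [-1.572, -0.001, 0.043]
ft_force: [-4.8, 4.6, 21.6]
opening: 0.003
```

{"op": "jog_arm", "data": {"series": [{"dx": 0,"dy": 0,"dz": -0.001,"rx": 0,"ry": 0,"rz": 0,"gripper": 0}]}}

```text
t: 11.8
eef_pos: [510.4, -407.9, 26.9]
tcp_rot: [-1.572, -0.001, 0.043]
ft_force: [-6.1, 6.0, 31.4]
opening: 0.009
```

Bottomed out: TCP at 27 mm as predicted, force 31 N. Releasing and retreating.

{"op": "jog_arm", "data": {"series": [{"dx": 0,"dy": 0,"dz": 0.004,"rx": 0,"ry": 0,"rz": 0,"gripper": 0},{"dx": 0,"dy": 0,"dz": 0.006,"rx": 0,"ry": 0,"rz": 0,"gripper": 0},{"dx": 0,"dy": 0,"dz": 0.03,"rx": 0,"ry": 0,"rz": 0,"gripper": 0},{"dx": 0,"dy": 0,"dz": 0.04,"rx": 0,"ry": 0,"rz": 0,"gripper": 0},{"dx": 0,"dy": 0,"dz": 0.04,"rx": 0,"ry": 0,"rz": 0,"gripper": 0},{"dx": 0,"dy": 0,"dz": 0.03,"rx": 0,"ry": 0,"rz": 0,"gripper": 0},{"dx": 0,"dy": 0,"dz": 0,"rx": 0,"ry": 0,"rz": 0,"gripper": 0},{"dx": 0,"dy": 0,"dz": 0,"rx": 0,"ry": 0,"rz": 0,"gripper": 0},{"dx": 0,"dy": 0,"dz": 0,"rx": 0,"ry": 0,"rz": 0,"gripper": 0}]}}

```text
t: 12.7
eef_pos: [509.6, -407.2, 173.3]
tcp_rot: [-1.569, 0.002, 0.043]
ft_force: [0.3, 0.3, -0.2]
opening: 0.004
```

Run:
```python
from h import *
import cv2
a=env.read_camera("side")[:,:,::-1]; cv2.imwrite("pics/s7.png",cv2.resize(a[90:290],None,fx=1.5,fy=1.5,interpolation=cv2.INTER_CUBIC))
t=env.read_camera("top")[:,:,::-1]
cv2.imwrite("pics/t7c.png",cv2.resize(t[130:230,160:280],None,fx=6,fy=6,interpolation=cv2.INTER_CUBIC))
print(env.state()['ft_force'],env.state()['eef_pos'])
```

```text
[ 0.7365624   0.8892334  -0.10724404] [ 509.7367628  -407.3169365   173.26607081]
```

View pics/s7.png

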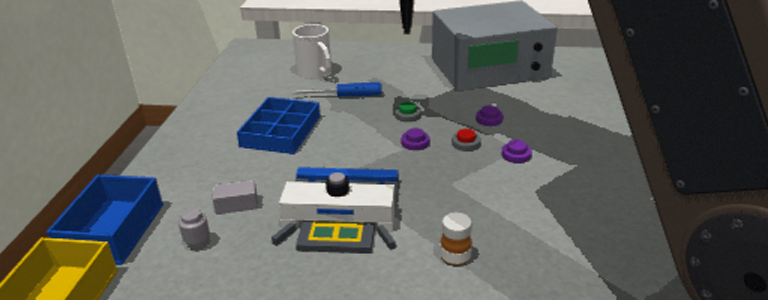

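View pics/t7c.png

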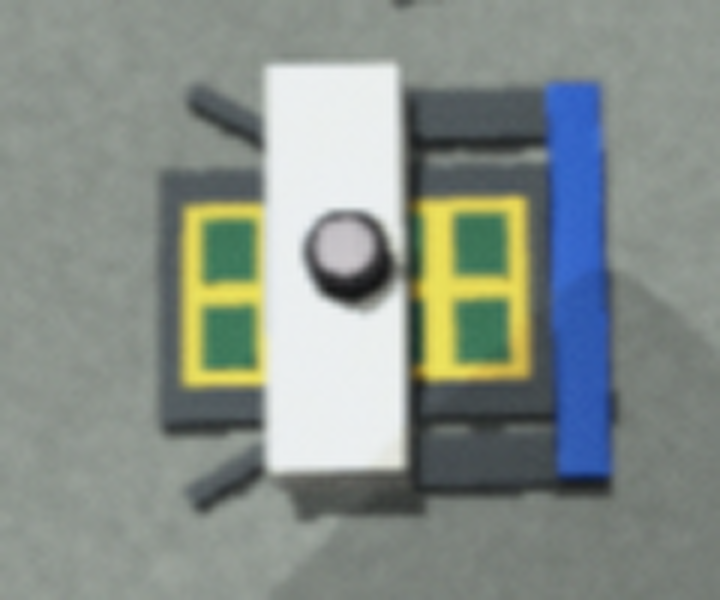

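The carrier is home against the stop, the green cap is up again, the bystanders are in place and the arm is clear. Handing in.

```bash
python3 -c "
from cell import env
print(env.job_done())"
```

```text
the job is handed in; nothing more can be done
None
```

The job is handed in, with the carrier home and the start button pressed and released; no verdict was reported.

- **Carrier:** I squared it with the two fingertips on its trailing edge and pushed it through the funnel and under the bridge. At the predicted home position (tool y −23 mm) the push force rose from about 6 N to 30 N against the stop. The last top picture shows it square, between the rails, with its leading edge on the blue bar, and unmoved since I backed off.
- **Start button:** I pressed green with the gripper shut until it bottomed out at tool height 27 mm, as predicted, with a force of about 31 N. The last side picture shows the cap up again.
- **Everything else:** I did not go near the red button. In that side picture the bystanders look to be where they started, and the arm is clear with about 0 N on the wrist. The clock was at about 13 s of 58 s.

No check failed. The only disagreement was 2–4 mm between the two cameras, except on the stop's near edge, where the bridge partly hid it from the side camera and I used the top view. My first three move calls were refused because each row needs all seven values; nothing moved.

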